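Find the latched hold key on the sample changer's control desk and release it

ROBOT

A 6-joint arm with a two-finger parallel gripper is mounted at the origin on the work surface. World frame = base frame: x ahead of the robot, y to its left, z up, the work surface at z = 0. Lengths are in m, angles in rad, forces in N, time in s.
With the tool pointing down it reaches from about 0.25 to 0.775 m from the base axis. Payload 4 kg.
Tool frame: the origin (TCP) lies between the finger pads; the fingertips stand 14 mm ahead of it and the grasp point (between the pads) lies 5 mm behind it (robot.nose_length is the distance from the TCP to the fingertips, in m); z points along the fingers, y is the direction in which the jaws open and shut (so a half turn about z gives the same grasp; the last joint's range is limited). The gripper opens to 94 mm and grips with 3 to 60 N. Pads are 16 mm wide; open, the fingers measure 119 mm over their backs; the gripper's body (75 mm by 177 mm) begins 78 mm behind the grasp point.
Start: joints at [1.114, 0.087, 1.371, -0, 1.684, -0.103], TCP at [0.191, 0.516, 0.196] pointing down, gripper open.
Joint ranges: [-3.1, 3.1], [-0.76, 2.03], [0.27, 2.55], [-1.08, 4.22], [0.17, 2.65], [-2.57, 2.57]. Speed limits (rad/s): [2.79, 2.79, 3.14, 3.14, 3.14, 3.14].

INTERFACE

Orientations are given as [roll, pitch, yaw] about the fixed x, y, z axes, in that order (R = Rz(yaw) Ry(pitch) Rx(roll)).
In Python, from bench import robot, eyes, finder gives the robot as it stands.
- The arm moves only by the tool play_rows, never from a script. Its argument "rows" is a list of rows, each an object with "linear": the shift along the tool's x, y, z in cm, a list of three; "spin": the turn about the tool's z in degrees. A call has 1 to 12 rows; each row shifts and turns the commanded pose from where the row before left it, along the tool's axes as they then stand; what a row does not reach is not made up. A row lasts 1/12 s, in which the tool goes at most 41.7 mm and 7.16 degrees, less where a joint would pass 70% of its speed; a pose out of reach is approached as far as the arm can. A call with a gripper value outside its range is refused whole. "claw" is the finger opening in cm, from 0 to 9.4, set as the call begins (left out, the last holds). The fingers move at their own pace and stop on an object; the grip force is fixed at half the most. Time passes only in rows, so rows that do not move let the fingers close. It gives the time, the measured TCP pose, the force and the opening at its end, in the units of the state.
- robot.get_obs(): the state, without advancing time (a new reading comes with each control period).
- eyes.snapshot(name): name is "scene" or "side" or "wrist"; returns a dict with "frame" (400x640x3 uint8, red, green, blue), "fx", "fy", "cx", "cy" (pixels), "rvec" (rotation vector, rad) and "tvec" (3), from world to camera coordinates, as OpenCV has them; the wrist camera has in their place "mount" (4x4, takes a point from camera to tool coordinates, whose origin is the TCP and whose axes are the flange's). Camera axes: x right, y down, z forward; pixel columns grow to the right and rows downward; lengths in m; the calibration is good to about 2 mm. A picture is of the moment at which its call begins: read the wrist's pose just before it. There is no depth.
- robot.close_job(): hands the job in, once; it reports no verdict.
Trained networks look in a picture, given as the dict that the camera call returned (one of the last four; its "shot" number tells which), for a name from the list of things; names that differ only in an ending like _2 or _b are one class to them, and where a whole thing is asked for, a point or a joint stands for the part that bears it (a point fixed in the world has none). Each returns a list of dicts, best first, with "conf" (0 to 1); they miss things now and then, are a little off and sometimes report something else, mostly with a low value. They report only what shows in the picture. A call takes as long as a camera call.
- finder.silhouettes(picture, name): "pixels" (400x640 bool, what is visible of it) and "box" ([centre column, centre row, width, height] in pixels, round what is visible of it).
The state is a dict: "time": time; "joint_positions": joint angles; "qvel": joint speeds; "joint_torque": joint torques, N m; "tool_pos": TCP position; "ee_rot": TCP orientation; "wrist_force": force on the tool from outside, world axes, zero at the start; "wrist_torque": the same for the moment, N m; "width": finger opening in m.
Only numpy, scipy, OpenCV 4.12 (cv2) and the standard library are available. Lean on these libraries where they do the work, as an engineer would, in place of code of your own. Each camera call takes 0.05 s, during which the arm holds its last target. There are 200 camera calls.

TASK

The sample changer will not start because one of the four identical hold keys on its orange control desk has been left latched down. Feel for it with light taps, without pushing any other key in far enough to latch, then press the latched key right in so that it releases and all four keys stand up level. Leave the two sample jars and the blue source disc where they are, and finish with the hand clear.

Things in the scene. Friction and masses are not known exactly. Their poses are not given: they have to be found in the camera images.
- desk: Low control desk, fixed: orange case 190 mm deep (its x) by 270 mm wide (its y), flat aluminium top 64 mm above the table. Origin: centre of its underside, on the table. x points away from the robot, y to the left along the key row, z up. On the top, 55 mm behind its centre, near the ends, stand a black knob and a small toggle, up to 20 mm tall, and two tiny lamps unrelated to the keys.
- key_row (a point): Fixed point on the desk's top in the middle of the row of four identical cream push-push keys, places a, b, c, d, 38 mm apart along the desk's y. A cap is 24 mm along the row by 30 mm deep, in a black frame 2 mm high, and moves straight down. Top face above the desk's top: UP 13 mm, LATCHED about 9.5 mm, at the stop 5.3 mm. No reading tells which key is latched; it varies.
- place_a (a point): Fixed point: centre of the top face of the key at place a, left end (desk y +57 mm), where an UP key's top is, 77 mm above the table. It does not move with the key. Any key's stop lies 7.7 mm below up. An up key yields softly: some 2.5 N to start, 5 N at 4 mm, 6.5 N at 6 mm. Caps are cap_1 to cap_4 in the rules, in no fixed order; their joint is the depth below up.
- place_b (a point): Fixed point: centre of the top face of the key at place b (desk y +19 mm), where an UP key's top is, 77 mm above the table. It does not move with the key. The latched key starts 3.5 mm lower and feels solid up to about 4 N; slowly pressed it then goes down with 4 to 7 N, but hit at more than 10 mm/s it resists first contact with up to 20 N for a moment.
- place_c (a point): Fixed point: centre of the top face of the key at place c (desk y -19 mm), where an UP key's top is, 77 mm above the table. It does not move with the key. A latched key that is pressed firmly against its stop (10 to 20 N) and let go comes all the way up; pressed less far it stays latched.
- place_d (a point): Fixed point: centre of the top face of the key at place d, right end (desk y -57 mm), where an UP key's top is, 77 mm above the table. It does not move with the key. An up key pressed to its stop and let go stays latched; pressed less than 6 mm (light taps of 1 to 4 N do far less) it comes up again.
- jar_1_mid (a point): Loose sample jar with green filling, 80 mm across its aluminium foot, 73 mm tall with the knob on its lid; stands upright on the table beside the desk's left end. Point: half-way up on its axis, 36 mm above its underside. To be left alone.
- jar_2_mid (a point): Loose sample jar with brown filling, of the same size, beside the desk's right end. Point: half-way up on its axis, 36 mm above its underside. To be left alone.
- disc_mid (a point): Loose blue check-source disc, 38 mm across, 8 mm thick, lying on the desk's top behind the keys. Point: its centre, 4 mm above its underside. To be left alone.

How it is judged:
On the way:
1. the latched key is pressed right in (value of joint any of cap_1, cap_2, cap_3, cap_4 above 0.007 m).
At the end, for the whole second after the job is handed in: All four keys stand up (each within 1 mm of its upper stop), and the two jars and the disc are within 15 mm of where they stood (value of joint each of cap_1, cap_2, cap_3, cap_4 below 0.001 m and distance of each of jar_1_mid, jar_2_mid, disc_mid from where it was at the start of the episode below 0.015 m); the robot touches nothing.
It fails at once if one of the other keys is pushed in (more than 6.5 mm of its 7.7 mm) while the latched key is still down ((value of joint cap_1 above 0.0065 m and value of joint cap_2 above 0.0025 m) or (value of joint cap_1 above 0.0065 m and value of joint cap_3 above 0.0025 m) or (value of joint cap_1 above 0.0065 m and value of joint cap_4 above 0.0025 m) or (value of joint cap_2 above 0.0065 m and value of joint cap_1 above 0.0025 m) or (value of joint cap_2 above 0.0065 m and value of joint cap_3 above 0.0025 m) or (value of joint cap_2 above 0.0065 m and value of joint cap_4 above 0.0025 m) or (value of joint cap_3 above 0.0065 m and value of joint cap_1 above 0.0025 m) or (value of joint cap_3 above 0.0065 m and value of joint cap_2 above 0.0025 m) or (value of joint cap_3 above 0.0065 m and value of joint cap_4 above 0.0025 m) or (value of joint cap_4 above 0.0065 m and value of joint cap_1 above 0.0025 m) or (value of joint cap_4 above 0.0065 m and value of joint cap_2 above 0.0025 m) or (value of joint cap_4 above 0.0065 m and value of joint cap_3 above 0.0025 m)).
It fails at once if a jar or the disc is pushed, lifted or carried more than 20 mm or tipped over (distance of any of jar_1_mid, jar_2_mid, disc_mid from where it was at the start of the episode above 0.02 m or angle between any of jar_1_mid, jar_2_mid, disc_mid's own z axis and vertical above 0.4 rad).
It also fails if it takes over 48 s, if anything falls off the work surface, if the arm or the gripper's body presses on something with over 40 N, if the wrist force passes 120 N, or if a joint passes its speed limit or range.

## Working session

There is one attempt and no reset: what is moved stays moved. The work goes in short steps, Python scripts to look and compute and a tool call to move; the robot and the scene stay as the last step left them, time stands still between calls to the robot, and variables do not carry over. Pictures are saved under pics/ and viewed, about 8 in all and at most 12, crops included, and the job is handed in when it is done.

Besides the shell and the picture viewer there is one more tool, called after "Request:" as a command line: name --argument value ..., lists and objects as JSON in quotes. play_rows: Moves the arm, as the interface text tells. Its arguments: {"type":"object","properties":{"rows":{"type":"array"},"claw":{"type":"number"}},"required":["rows"]}

```bash
mkdir -p pics
python3 - <<'E'
from bench import robot, eyes, finder
import cv2,numpy as np
o=robot.get_obs();print({k:np.round(v,3).tolist() for k,v in o.items()}, robot.nose_length)
for n in ["scene","side"]:
    p=eyes.snapshot(n);cv2.imwrite(f"pics/{n}0.png",p["frame"][:,:,::-1])
    print(n,p["fx"],p["fy"],p["cx"],p["cy"],p["rvec"],p["tvec"])
    for t in ["desk","place_a","key_row","jar_1_mid","disc_mid"]:
        try: print(t,[(np.round(d["box"]).tolist(),round(d["conf"],2)) for d in finder.silhouettes(p,t)][:5])
        except Exception as e: print(t,e)
E
```

```text
{'time': 0.0, 'joint_positions': [1.114, 0.088, 1.372, -0.0, 1.684, -0.103], 'qvel': [-0.001, 0.001, -0.002, -0.001, -0.0, 0.0], 'joint_torque': [-0.0, -34.017, -30.243, 0.072, 0.033, -0.0], 'tool_pos': [0.19, 0.515, 0.194], 'ee_rot': [-3.139, -0.0, 2.788], 'wrist_force': [-0.002, -0.431, -0.872], 'wrist_torque': [-0.022, 0.007, -0.008], 'width': 0.094} 0.014
scene 413.80811429417935 413.80811429417935 325.045983192183 198.17970881653747 [ 0.82571199  2.73476347 -0.8247427 ] [ 0.41513621 -0.24651268  1.27259723]
desk [([280.0, 162.0, 94.0, 104.0], 0.82)]
place_a [([279.0, 167.0, 94.0, 102.0], 0.96), ([264.0, 151.0, 13.0, 13.0], 0.65)]
key_row [([280.0, 165.0, 96.0, 98.0], 0.6)]
jar_1_mid [([312.0, 226.0, 26.0, 41.0], 0.85)]
disc_mid [([264.0, 152.0, 12.0, 14.0], 0.52)]
side 397.86013710792923 397.86013710792923 320.2115232390507 197.82364509238934 [ 2.19871443 -0.62918984  0.28580849] [-0.46096307  0.26961544  0.61992593]
desk [([375.0, 280.0, 158.0, 154.0], 0.63)]
place_a [([377.0, 279.0, 157.0, 154.0], 0.84)]
key_row [([377.0, 279.0, 160.0, 147.0], 0.59)]
jar_1_mid [([322.0, 198.0, 33.0, 41.0], 0.63)]
disc_mid [([390.0, 258.0, 20.0, 16.0], 0.53)]
```

Run:
```python
import cv2,numpy as np
a=cv2.imread("pics/scene0.png")[90:270,190:390];b=cv2.imread("pics/side0.png")[160:370,270:470]
a=cv2.resize(a,None,fx=3,fy=3,interpolation=3);b=cv2.resize(b,None,fx=2.5714*1,fy=2.5714,interpolation=3)
h=540;a=cv2.resize(a,(400*1,360));b=cv2.imread("pics/side0.png")[160:370,270:470];
cv2.imwrite("pics/a.png",cv2.resize(cv2.imread("pics/side0.png")[165:365,270:530],None,fx=3,fy=3,interpolation=2))
cv2.imwrite("pics/b.png",cv2.resize(cv2.imread("pics/scene0.png")[80:260,200:400],None,fx=3,fy=3,interpolation=2))
```

```text
(no output)
```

View pics/a.png

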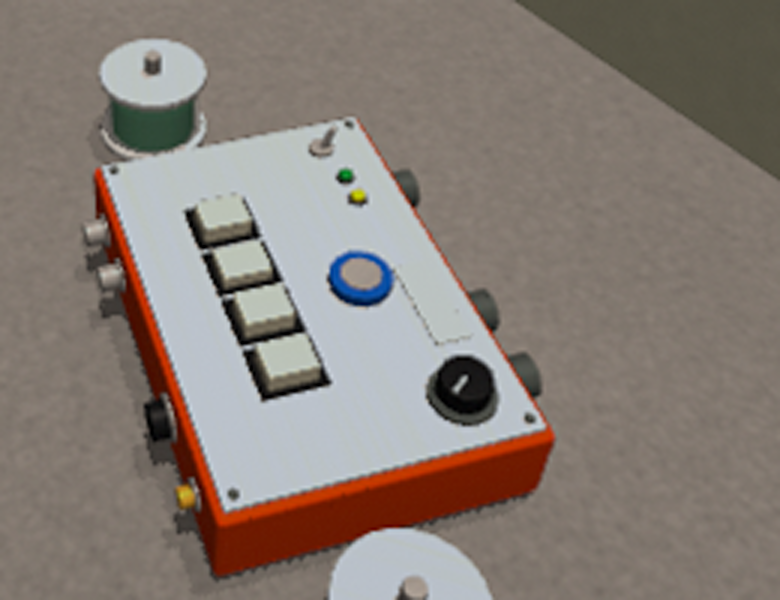

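View pics/b.png

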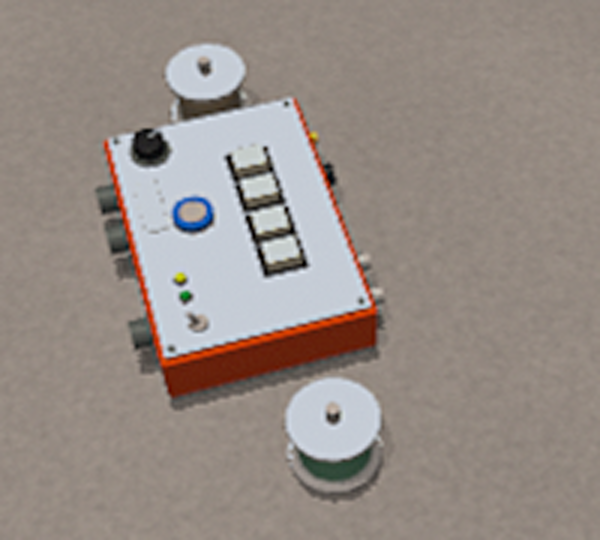

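The side crop shows green jar at about (153,100), top corners at about (97,170), (352,118), (550,430), (222,510), and keys a–d at about (224,217), (244,264), (264,309), (288,361). The scene crop agrees on the layout. Next I fit the desk pose.

```bash
cat > h.py <<'E'
import cv2,numpy as np
def ray(p,uv,z):
    R=cv2.Rodrigues(np.array(p["rvec"]))[0];t=np.array(p["tvec"]).ravel()
    c=-R.T@t;d=R.T@np.array([(uv[0]-p["cx"])/p["fx"],(uv[1]-p["cy"])/p["fy"],1])
    return c+d*(z-c[2])/d[2]
E
python3 - <<'E'
from bench import eyes,finder
from h import *
from scipy.optimize import least_squares
S={"side":([(97,168),(352,117),(552,430),(220,512)],[(224,215),(244,263),(264,308),(288,360)],(361,275),(270,165)),
"scene":([(376,308),(163,357),(105,142),(297,98)],[(282,250),(271,218),(261,187),(251,158)],(193,212),(200,80))}
L=np.array([(-.095,.135),(.095,.135),(.095,-.135),(-.095,-.135)])
for n,(c,k,d,o) in S.items():
    p=eyes.snapshot(n)
    f=lambda q,z:ray(p,(q[0]/3+o[0],q[1]/3+o[1]),z)
    C=np.array([f(q,.064)[:2] for q in c])
    def T(v,l):
        a=np.array([[np.cos(v[2]),-np.sin(v[2])],[np.sin(v[2]),np.cos(v[2])]]);return l@a.T+v[:2]
    r=least_squares(lambda v:(T(v,L)-C).ravel(),[.4,0,.1])
    print(n,r.x.round(4),"res mm",(r.fun*1e3).round(1))
    K=np.array([f(q,.076)[:2] for q in k]);print("keys",K.round(4).tolist())
    a=r.x[2];A=np.array([[np.cos(a),-np.sin(a)],[np.sin(a),np.cos(a)]])
    print("keys local",((K-r.x[:2])@A).round(4).tolist());print("disc",f(d,.071).round(3))
    for j in finder.silhouettes(p,"jar_1_mid")[:3]: print("jar",j["conf"],ray(p,j["box"][:2],.036).round(3))
E
```

```text
side [ 0.5553 -0.1453 -0.2801] res mm [-2.6  6.5  6.   3.   2.1 -4.4 -5.5 -5.1]
keys [[0.5432, -0.0849], [0.5309, -0.1236], [0.5209, -0.1575], [0.5105, -0.1939]]
keys local [[-0.0283, 0.0547], [-0.0295, 0.0141], [-0.0298, -0.0212], [-0.0296, -0.059]]
disc [ 0.587 -0.164  0.071]
jar 0.93 [0.588 0.071 0.036]
scene [ 0.5578 -0.1384 -0.2867] res mm [-1.5  5.   5.8  7.4 -1.1 -7.8 -3.3 -4.6]
keys [[0.5447, -0.0766], [0.5342, -0.1128], [0.5231, -0.1487], [0.5128, -0.1839]]
keys local [[-0.03, 0.0556], [-0.0299, 0.0179], [-0.0304, -0.0197], [-0.0303, -0.0564]]
disc [ 0.587 -0.161  0.071]
jar 0.8 [0.59  0.086 0.036]
jar 0.2 [ 0.564 -0.124  0.036]
```

Request:
play_rows --rows '[{"linear": [-3.02, -2.73, 0], "spin": 0}, {"linear": [-3.02, -2.73, 0], "spin": 0}, {"linear": [-3.02, -2.73, 0], "spin": 0}, {"linear": [-3.02, -2.73, 0], "spin": 0}, {"linear": [-3.02, -2.73, 0], "spin": 0}, {"linear": [-3.02, -2.73, 0], "spin": 0}, {"linear": [-3.02, -2.73, 0], "spin": 0}, {"linear": [-3.02, -2.73, 0], "spin": 0}, {"linear": [-3.02, -2.73, 0], "spin": 0}, {"linear": [-3.02, -2.73, 0], "spin": 0}, {"linear": [-3.02, -2.73, 0], "spin": 0}, {"linear": [-3.02, -2.73, 0], "spin": 0}]' --claw 0

```text
time: 1.8
tool_pos: [0.4176, 0.0811, 0.196]
ee_rot: [3.141, 0.001, 2.788]
wrist_force: [1.3, 0.9, 1.1]
width: 0.0172
```

Request:
play_rows --rows '[{"linear": [-3.02, -2.73, 0], "spin": 0}, {"linear": [-3.02, -2.73, 0], "spin": 0}, {"linear": [-3.02, -2.73, 0], "spin": 0}, {"linear": [-3.02, -2.73, 0], "spin": 0}, {"linear": [-3.02, -2.73, 0], "spin": 0}, {"linear": [-3.02, -2.73, 0], "spin": 0}, {"linear": [0, 0, 0], "spin": 7.1}, {"linear": [0, 0, 0], "spin": 7.1}, {"linear": [0, 0, 0], "spin": 7.1}, {"linear": [0, 0, 0], "spin": 7.1}, {"linear": [0, 0, 0], "spin": 7.1}, {"linear": [0, 0, 0], "spin": 7.1}]'

```text
time: 2.8
tool_pos: [0.5303, -0.1335, 0.1955]
ee_rot: [3.142, -0.0, 2.038]
wrist_force: [-0.5, -0.4, 0.1]
width: 0.0004
```

Request:
play_rows --rows '[{"linear": [0, 0, 0], "spin": 7.1}, {"linear": [0, 0, 0], "spin": 7.1}, {"linear": [0, 0, 0], "spin": 7.1}, {"linear": [0, 0, 0], "spin": 7.1}, {"linear": [0, 0, 0], "spin": 7.1}, {"linear": [0, 0, 0], "spin": 7.1}, {"linear": [0, 0, 0], "spin": 0}, {"linear": [0, 0, 0], "spin": 0}, {"linear": [0, 0, 0], "spin": 0}]'

```text
time: 3.55
tool_pos: [0.5302, -0.1333, 0.1955]
ee_rot: [-3.141, -0.0, 1.303]
wrist_force: [0.2, -0.8, 0.8]
width: 0.0002
```

Run:
```python
from bench import robot, eyes
import cv2,numpy as np
o=robot.get_obs();print({k:np.round(v,4).tolist() for k,v in o.items()})
p=eyes.snapshot("wrist");cv2.imwrite("pics/w1.png",p["frame"][:,:,::-1]);print(p["fx"],p["cx"],p["cy"],np.round(p["mount"],3).tolist())
```

```text
{'time': 3.55, 'joint_positions': [-0.3502, 0.08, 1.3786, 0.0001, 1.6831, -0.0827], 'qvel': [-0.0004, 0.0001, -0.0008, 0.001, -0.0012, 0.0115], 'joint_torque': [-0.0013, -33.6948, -30.2614, 0.0724, 0.0227, -0.0063], 'tool_pos': [0.5302, -0.1333, 0.1955], 'ee_rot': [-3.1415, -0.0001, 1.3034], 'wrist_force': [0.1909, -0.8219, 0.8075], 'wrist_torque': [-0.0758, 0.0954, 0.0389], 'width': 0.0002}
293.6160275192898 317.5390117763302 200.11632392255356 [[0.0, -0.968, -0.249, 0.074], [1.0, 0.0, -0.0, -0.001], [0.0, -0.249, 0.968, -0.189], [0.0, 0.0, 0.0, 1.0]]
```

View pics/w1.png

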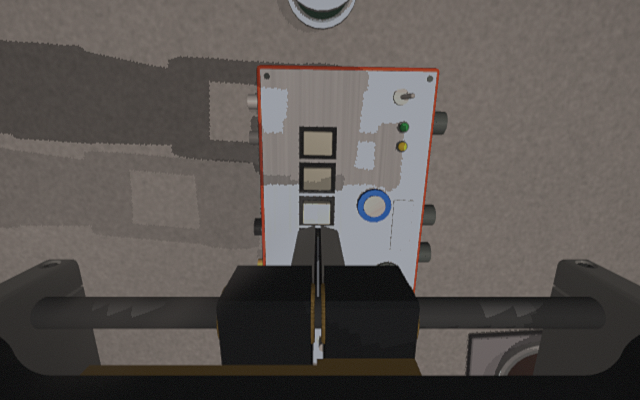

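The wrist view shows keys a (318,143), b (318,178), c (317,211), with plate corners at about (258,67) and (438,68). The row lines up with the tool.

```bash
python3 - <<'E'
from bench import robot, eyes
import cv2,numpy as np
from scipy.spatial.transform import Rotation as Ro
o=robot.get_obs();p=eyes.snapshot("wrist");M=np.array(p["mount"]);R=Ro.from_euler("xyz",o["ee_rot"]).as_matrix()
def f(u,v,z):
    d=R@M[:3,:3]@np.array([(u-p["cx"])/p["fx"],(v-p["cy"])/p["fy"],1]);c=R@M[:3,3]+o["tool_pos"];return c+d*(z-c[2])/d[2]
g=p["frame"].astype(int)
for u,v in [(318,143),(318,178),(317,211)]: print(f(u,v,.0765).round(4),R.T@(f(u,v,.0765)-o["tool_pos"]))
for u,v in [(260,70),(436,71)]: print(f(u,v,.064).round(4))
print(f(374,205,.072).round(4))
E
python3 -c "
import cv2;cv2.imwrite('pics/w1c.png',cv2.resize(cv2.imread('pics/w1.png')[120:235,250:400],None,fx=5,fy=5,interpolation=2))"
```

```text
[ 0.5445 -0.0798  0.0765] [ 0.0554081  -0.00038681  0.11909028]
[ 0.5349 -0.1151  0.0765] [ 0.0187892  -0.00036552  0.11908825]
[ 0.5241 -0.1501  0.0765] [-0.01781642 -0.00143929  0.11908617]
[0.5069 0.0051 0.064 ]
[ 0.6787 -0.043   0.064 ]
[ 0.5864 -0.1614  0.072 ]
```

View pics/w1c.png

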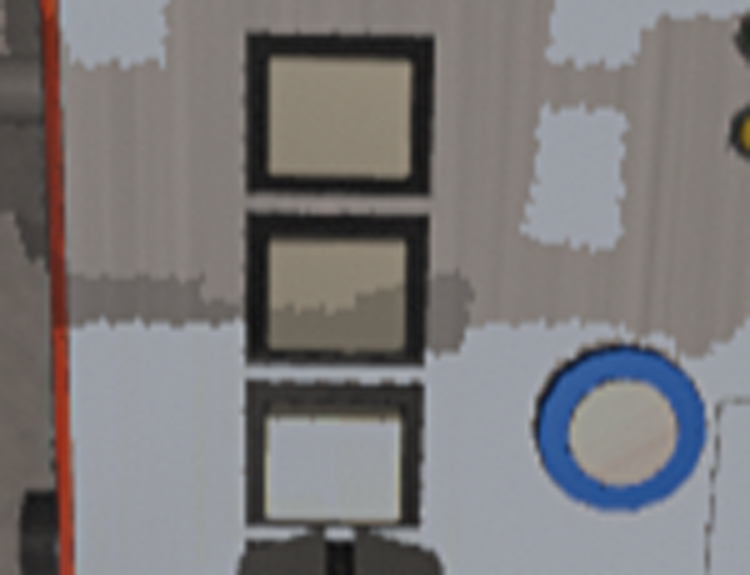

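Request:
play_rows --rows '[{"linear": [2.85, -0.05, 0], "spin": 0.4}, {"linear": [2.85, 0, 0], "spin": 0.4}, {"linear": [0, 0, 3.2], "spin": 0}, {"linear": [0, 0, 3.2], "spin": 0}, {"linear": [0, 0, 2.5], "spin": 0}, {"linear": [0, 0, 0.7], "spin": 0}, {"linear": [0, 0, 0], "spin": 0}, {"linear": [0, 0, 0], "spin": 0}, {"linear": [0, 0, 0], "spin": 0}]'

```text
time: 4.4
tool_pos: [0.5467, -0.0788, 0.102]
ee_rot: [3.137, -0.0, 1.287]
wrist_force: [0.5, 0.6, -0.3]
width: 0.0005
```

Run:
```python
from bench import robot, eyes
import cv2,numpy as np
o=robot.get_obs();print({k:np.round(o[k],4).tolist() for k in ["tool_pos","ee_rot","wrist_force"]})
a=eyes.snapshot("side")["frame"][165:365,270:490];b=eyes.snapshot("scene")["frame"][100:200,230:350]
b=cv2.resize(b,(220,200),interpolation=2)
cv2.imwrite("pics/t1.png",cv2.resize(np.vstack([a,b]),None,fx=1.5*1,fy=1.5,interpolation=2)[:,:,::-1])
```

```text
{'tool_pos': [0.5467, -0.0788, 0.102], 'ee_rot': [3.1374, -0.0002, 1.2869], 'wrist_force': [0.4766, 0.6009, -0.3259]}
```

View pics/t1.png

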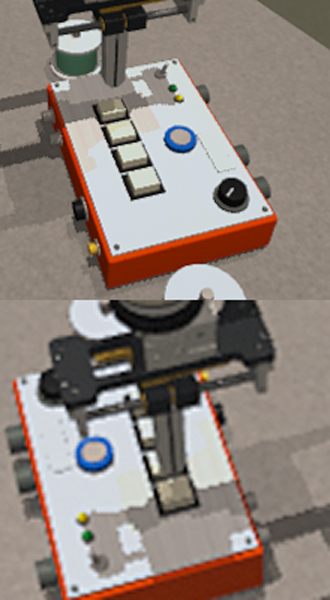

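The fingertips stand over key a in both views. I'm nudging 2 mm toward the front edge and starting the slow tap.

Request:
play_rows --rows '[{"linear": [0, -0.2, 0.2], "spin": 0}, {"linear": [0, 0, 0.2], "spin": 0}, {"linear": [0, 0, 0.2], "spin": 0}, {"linear": [0, 0, 0.1], "spin": 0}, {"linear": [0, 0, 0.1], "spin": 0}, {"linear": [0, 0, 0.05], "spin": 0}, {"linear": [0, 0, 0], "spin": 0}, {"linear": [0, 0, 0], "spin": 0}]'

```text
time: 5.17
tool_pos: [0.5432, -0.0778, 0.091]
ee_rot: [-3.141, -0.0, 1.287]
wrist_force: [-0.6, 0.6, -0.1]
width: 0.0007
```

Request:
play_rows --rows '[{"linear": [0, 0, 0.05], "spin": 0}, {"linear": [0, 0, 0.05], "spin": 0}, {"linear": [0, 0, 0.05], "spin": 0}, {"linear": [0, 0, 0.05], "spin": 0}, {"linear": [0, 0, 0.05], "spin": 0}, {"linear": [0, 0, 0], "spin": 0}, {"linear": [0, 0, 0], "spin": 0}, {"linear": [0, 0, 0], "spin": 0}]'

```text
time: 5.83
tool_pos: [0.5432, -0.0778, 0.0886]
ee_rot: [3.142, -0.0, 1.287]
wrist_force: [0.2, -0.2, 0.1]
width: 0.0002
```

Request:
play_rows --rows '[{"linear": [0, 0, 0.05], "spin": 0}, {"linear": [0, 0, 0.05], "spin": 0}, {"linear": [0, 0, 0.05], "spin": 0}, {"linear": [0, 0, 0], "spin": 0}, {"linear": [0, 0, 0], "spin": 0}, {"linear": [0, 0, 0], "spin": 0}]'

```text
time: 6.33
tool_pos: [0.5432, -0.0778, 0.0871]
ee_rot: [3.142, -0.0, 1.287]
wrist_force: [-0.3, -0.8, -1.0]
width: 0.0004
```

Nothing firm at a so far. I'll tap b to compare, which also checks the z scale.

Request:
play_rows --rows '[{"linear": [0, 0, -1.3], "spin": 0}, {"linear": [-1.9, 0, 0], "spin": 0}, {"linear": [-1.9, 0, 0], "spin": 0}, {"linear": [0, 0, 0], "spin": 0}, {"linear": [0, 0, 0.5], "spin": 0}, {"linear": [0, 0, 0.2], "spin": 0}, {"linear": [0, 0, 0.1], "spin": 0}, {"linear": [0, 0, 0.1], "spin": 0}, {"linear": [0, 0, 0], "spin": 0}, {"linear": [0, 0, 0], "spin": 0}]'

```text
time: 7.17
tool_pos: [0.5326, -0.1138, 0.0909]
ee_rot: [-3.141, -0.0, 1.288]
wrist_force: [-0.6, -0.6, -0.7]
width: 0.0005
```

Request:
play_rows --rows '[{"linear": [0, 0, 0.05], "spin": 0}, {"linear": [0, 0, 0.05], "spin": 0}, {"linear": [0, 0, 0.05], "spin": 0}, {"linear": [0, 0, 0.05], "spin": 0}, {"linear": [0, 0, 0], "spin": 0}, {"linear": [0, 0, 0], "spin": 0}, {"linear": [0, 0, 0], "spin": 0}]'

```text
time: 7.75
tool_pos: [0.5326, -0.1143, 0.0891]
ee_rot: [3.142, -0.0, 1.287]
wrist_force: [0.3, 0.1, -0.1]
width: 0.0006
```

Request:
play_rows --rows '[{"linear": [0, 0, 0.05], "spin": 0}, {"linear": [0, 0, 0.05], "spin": 0}, {"linear": [0, 0, 0.05], "spin": 0}, {"linear": [0, 0, 0], "spin": 0}, {"linear": [0, 0, 0], "spin": 0}, {"linear": [0, 0, 0], "spin": 0}]'

```text
time: 8.25
tool_pos: [0.5326, -0.1143, 0.0876]
ee_rot: [3.142, -0.0, 1.287]
wrist_force: [-0.5, -0.2, -0.0]
width: 0.0005
```

Request:
play_rows --rows '[{"linear": [0, 0, 0.05], "spin": 0}, {"linear": [0, 0, 0.05], "spin": 0}, {"linear": [0, 0, 0], "spin": 0}, {"linear": [0, 0, 0], "spin": 0}]'

```text
time: 8.58
tool_pos: [0.5325, -0.1142, 0.0865]
ee_rot: [-3.141, -0.0, 1.287]
wrist_force: [-0.5, -1.4, 0.7]
width: 0.0003
```

Run:
```python
from bench import robot, eyes
import cv2,numpy as np
o=robot.get_obs();print({k:np.round(o[k],4).tolist() for k in ["tool_pos","ee_rot","wrist_force","joint_torque"]})
a=eyes.snapshot("side")["frame"][215:305,310:430]
cv2.imwrite("pics/t2.png",cv2.resize(a,None,fx=6,fy=6,interpolation=2)[:,:,::-1])
```

```text
{'tool_pos': [0.5325, -0.1142, 0.0865], 'ee_rot': [-3.1414, -0.0001, 1.2868], 'wrist_force': [-0.459, -1.3541, 0.718], 'joint_torque': [-0.0007, -34.2421, -28.9917, 0.0736, 0.0187, -0.0]}
```

View pics/t2.png

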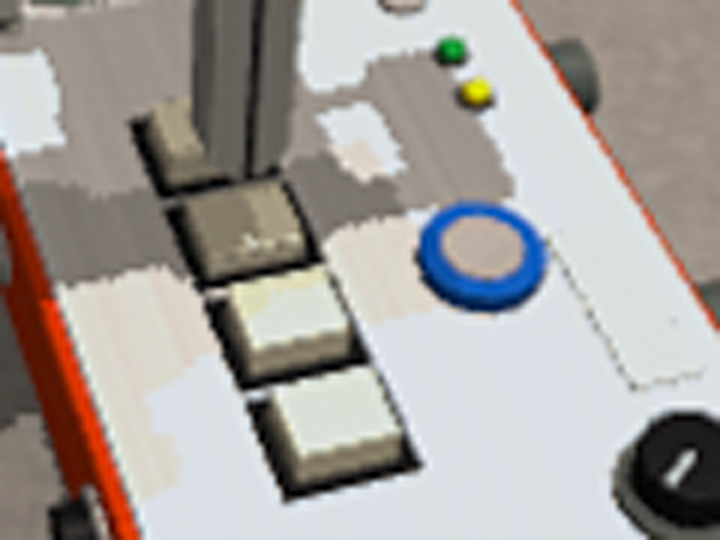

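Run:
```python
from bench import robot, eyes
from h import *
from scipy.spatial.transform import Rotation as Ro
o=robot.get_obs();R=Ro.from_euler("xyz",o["ee_rot"]).as_matrix()
pts=np.array([o["tool_pos"]+R@np.array([sx*.008,sy*.0125,.014]) for sx,sy in [(0,0),(1,1),(1,-1),(-1,-1),(-1,1)]])
for n,off,f in [("side",(310,215),6),("scene",(230,100),6)]:
    p=eyes.snapshot(n);K=np.array([[p["fx"],0,p["cx"]],[0,p["fy"],p["cy"]],[0,0,1.]])
    uv=cv2.projectPoints(pts,np.array(p["rvec"]),np.array(p["tvec"]),K,None)[0][:,0]
    im=np.ascontiguousarray(p["frame"][off[1]:off[1]+90,off[0]:off[0]+120]);im=cv2.resize(im,None,fx=f,fy=f,interpolation=2)
    q=((uv-off)*f+f/2-.5).round().astype(int);print(n,q.tolist())
    cv2.polylines(im,[q[1:].reshape(-1,1,2)],True,(255,0,255),1)
    cv2.imwrite(f"pics/o_{n}.png",im[:,:,::-1])
a=np.hstack([cv2.imread("pics/o_side.png")[60:460,60:460],cv2.imread("pics/o_scene.png")[100:500,200:600]]);cv2.imwrite("pics/o.png",a)
```

```text
side [[236, 214], [267, 187], [188, 204], [205, 242], [285, 225]]
scene [[366, 320], [344, 340], [398, 327], [389, 300], [335, 313]]
```

View pics/o.png

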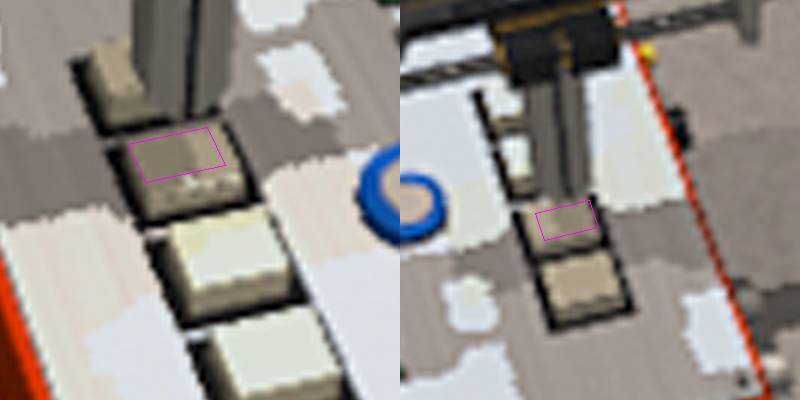

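Run:
```python
from bench import robot, eyes
from h import *
from scipy.spatial.transform import Rotation as Ro
o=robot.get_obs();R=Ro.from_euler("xyz",o["ee_rot"]).as_matrix();print(o["width"])
for n,off in [("side",(310,215)),("scene",(230,100))]:
    p=eyes.snapshot(n);K=np.array([[p["fx"],0,p["cx"]],[0,p["fy"],p["cy"]],[0,0,1.]])
    for h in [.014,.005,0,-.005,-.01]:
        pts=np.array([o["tool_pos"]+R@np.array([sx*.008,sy*.0125,h]) for sx,sy in [(1,1),(1,-1),(-1,-1),(-1,1)]])
        uv=cv2.projectPoints(pts,np.array(p["rvec"]),np.array(p["tvec"]),K,None)[0][:,0]
        print(n,h,((uv-off)*6-((60,60) if n=="side" else (200,100))).round().tolist())
```

```text
0.0004964696797995668
side 0.014 [[205.0, 124.0], [126.0, 141.0], [142.0, 180.0], [223.0, 162.0]]
side 0.005 [[206.0, 103.0], [127.0, 120.0], [144.0, 159.0], [224.0, 142.0]]
side 0 [[207.0, 92.0], [127.0, 109.0], [144.0, 147.0], [225.0, 130.0]]
side -0.005 [[208.0, 80.0], [128.0, 97.0], [145.0, 136.0], [226.0, 118.0]]
side -0.01 [[209.0, 68.0], [128.0, 85.0], [145.0, 124.0], [227.0, 106.0]]
scene 0.014 [[141.0, 237.0], [196.0, 224.0], [186.0, 198.0], [132.0, 210.0]]
scene 0.005 [[139.0, 224.0], [195.0, 211.0], [185.0, 184.0], [130.0, 197.0]]
scene 0 [[139.0, 217.0], [194.0, 204.0], [184.0, 177.0], [129.0, 190.0]]
scene -0.005 [[138.0, 209.0], [193.0, 196.0], [184.0, 170.0], [129.0, 182.0]]
scene -0.01 [[137.0, 202.0], [193.0, 189.0], [183.0, 162.0], [128.0, 175.0]]
```

Both views show the real fingertips about 20 mm above the key. They stand roughly 10 mm behind the TCP, not 14 mm ahead of it, which explains the missing contact. The lateral position is good. I'll go down in small checked steps.

Request:
play_rows --rows '[{"linear": [-0.1, 0, 0.2], "spin": 0}, {"linear": [0, 0, 0.2], "spin": 0}, {"linear": [0, 0, 0.2], "spin": 0}, {"linear": [0, 0, 0.2], "spin": 0}, {"linear": [0, 0, 0], "spin": 0}, {"linear": [0, 0, 0], "spin": 0}]'

```text
time: 9.33
tool_pos: [0.5321, -0.1152, 0.0783]
ee_rot: [-3.141, -0.0, 1.287]
wrist_force: [-0.2, 0.5, -0.3]
width: 0.0004
```

Request:
play_rows --rows '[{"linear": [0, 0, 0.1], "spin": 0}, {"linear": [0, 0, 0.1], "spin": 0}, {"linear": [0, 0, 0.1], "spin": 0}, {"linear": [0, 0, 0], "spin": 0}, {"linear": [0, 0, 0], "spin": 0}]'

```text
time: 9.75
tool_pos: [0.5323, -0.1152, 0.0755]
ee_rot: [-3.142, -0.0, 1.287]
wrist_force: [-0.0, -0.4, -0.8]
width: 0.0002
```

Run:
```python
from bench import robot, eyes
import cv2,numpy as np
o=robot.get_obs();print({k:np.round(o[k],4).tolist() for k in ["tool_pos","wrist_force"]})
a=eyes.snapshot("side")["frame"][225:295,320:390];b=eyes.snapshot("scene")["frame"][110:180,260:330]
cv2.imwrite("pics/t3.png",cv2.resize(np.hstack([a,b]),None,fx=5,fy=5,interpolation=2)[:,:,::-1])
```

```text
{'tool_pos': [0.5323, -0.1152, 0.0755], 'wrist_force': [-0.0392, -0.3977, -0.7801]}
```

View pics/t3.png

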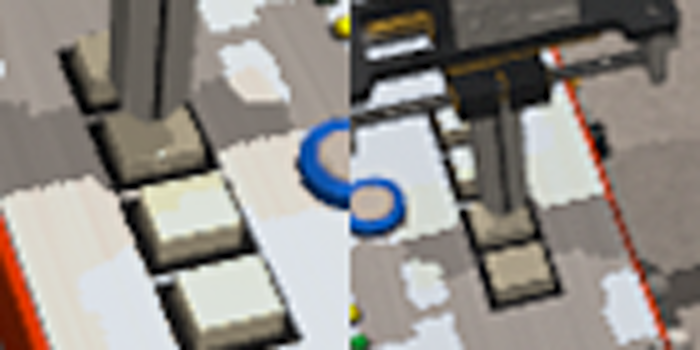

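The tip is closer but still about 8 mm above key b, at about (155,118) in the left half. The key's top face there spans rows 105–155.

Request:
play_rows --rows '[{"linear": [0, 0, 0.1], "spin": 0}, {"linear": [0, 0, 0.1], "spin": 0}, {"linear": [0, 0, 0.1], "spin": 0}, {"linear": [0, 0, 0.1], "spin": 0}, {"linear": [0, 0, 0], "spin": 0}, {"linear": [0, 0, 0], "spin": 0}]'

```text
time: 10.35
tool_pos: [0.5322, -0.1152, 0.0714]
ee_rot: [-3.141, -0.0, 1.287]
wrist_force: [0.9, 0.2, 0.3]
width: 0.0003
```

Request:
play_rows --rows '[{"linear": [0, 0, 0.05], "spin": 0}, {"linear": [0, 0, 0.05], "spin": 0}, {"linear": [0, 0, 0.05], "spin": 0}, {"linear": [0, 0, 0], "spin": 0}, {"linear": [0, 0, 0], "spin": 0}]'

```text
time: 10.77
tool_pos: [0.5323, -0.1152, 0.07]
ee_rot: [-3.141, -0.0, 1.287]
wrist_force: [0.6, -0.5, -0.7]
width: 0.0004
```

Request:
play_rows --rows '[{"linear": [0, 0, 0.05], "spin": 0}, {"linear": [0, 0, 0.05], "spin": 0}, {"linear": [0, 0, 0.05], "spin": 0}, {"linear": [0, 0, 0], "spin": 0}, {"linear": [0, 0, 0], "spin": 0}]'

```text
time: 11.18
tool_pos: [0.5323, -0.1152, 0.0685]
ee_rot: [-3.142, -0.0, 1.287]
wrist_force: [0.6, 0.2, 0.3]
width: 0.0005
```

Run:
```python
from bench import robot
import numpy as np
o=robot.get_obs();print({k:np.round(o[k],3).tolist() for k in ["tool_pos","wrist_force","wrist_torque","joint_torque"]})
```

```text
{'tool_pos': [0.532, -0.115, 0.069], 'wrist_force': [0.634, 0.237, 0.337], 'wrist_torque': [-0.079, 0.053, 0.029], 'joint_torque': [-0.001, -34.433, -28.644, 0.073, 0.019, -0.0]}
```

Request:
play_rows --rows '[{"linear": [0, 0, 0.05], "spin": 0}, {"linear": [0, 0, 0.05], "spin": 0}, {"linear": [0, 0, 0.05], "spin": 0}, {"linear": [0, 0, 0], "spin": 0}, {"linear": [0, 0, 0], "spin": 0}]'

```text
time: 11.6
tool_pos: [0.5322, -0.1152, 0.067]
ee_rot: [-3.141, -0.0, 1.287]
wrist_force: [-0.5, 0.1, -0.7]
width: 0.0007
```

Request:
play_rows --rows '[{"linear": [0, 0, 0.05], "spin": 0}, {"linear": [0, 0, 0.05], "spin": 0}, {"linear": [0, 0, 0.05], "spin": 0}, {"linear": [0, 0, 0], "spin": 0}, {"linear": [0, 0, 0], "spin": 0}]'

```text
time: 12.02
tool_pos: [0.5323, -0.1152, 0.0655]
ee_rot: [-3.141, -0.0, 1.287]
wrist_force: [-0.9, -0.1, -0.8]
width: 0.0005
```

Request:
play_rows --rows '[{"linear": [0, 0, 0.05], "spin": 0}, {"linear": [0, 0, 0.05], "spin": 0}, {"linear": [0, 0, 0.05], "spin": 0}, {"linear": [0, 0, 0], "spin": 0}, {"linear": [0, 0, 0], "spin": 0}]'

```text
time: 12.43
tool_pos: [0.5323, -0.1152, 0.064]
ee_rot: [-3.141, -0.0, 1.287]
wrist_force: [1.0, 0.4, -0.8]
width: 0.0004
```

Run:
```python
from bench import robot, eyes
import cv2,numpy as np
o=robot.get_obs();print({k:np.round(o[k],4).tolist() for k in ["tool_pos","wrist_force"]})
a=eyes.snapshot("side")["frame"][225:295,320:390];b=eyes.snapshot("scene")["frame"][110:180,260:330]
cv2.imwrite("pics/t4.png",cv2.resize(np.hstack([a,b]),None,fx=5,fy=5,interpolation=2)[:,:,::-1])
```

```text
{'tool_pos': [0.5323, -0.1152, 0.064], 'wrist_force': [1.0229, 0.3628, -0.8352]}
```

View pics/t4.png

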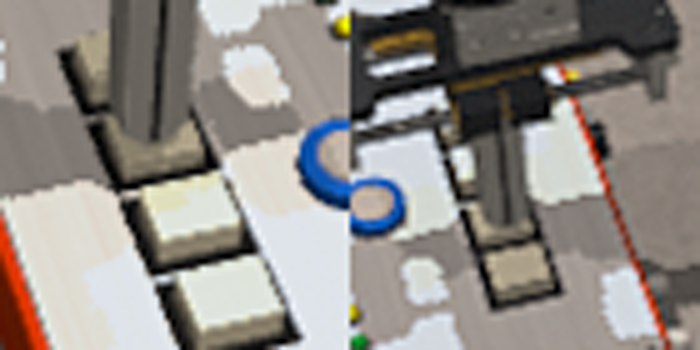

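The tip is now almost on key b: its near edge is at (157,143) and the cap edge at row 153. I'll keep going in small steps.

Request:
play_rows --rows '[{"linear": [0, 0, 0.05], "spin": 0}, {"linear": [0, 0, 0.05], "spin": 0}, {"linear": [0, 0, 0], "spin": 0}, {"linear": [0, 0, 0], "spin": 0}]'

```text
time: 12.87
tool_pos: [0.5325, -0.1153, 0.0636]
ee_rot: [3.141, -0.0, 1.287]
wrist_force: [-2.2, 0.0, 3.8]
width: 0.0003
```

Request:
play_rows --rows '[{"linear": [0, 0, 0.05], "spin": 0}, {"linear": [0, 0, 0.05], "spin": 0}, {"linear": [0, 0, 0], "spin": 0}, {"linear": [0, 0, 0], "spin": 0}]'

```text
time: 13.2
tool_pos: [0.5325, -0.1152, 0.0629]
ee_rot: [3.141, -0.0, 1.287]
wrist_force: [-1.9, -0.1, 4.9]
width: 0.0004
```

First contact at b is TCP z ≈ 0.0638. Now I'll compare with c.

Request:
play_rows --rows '[{"linear": [0, 0, -0.8], "spin": 0}, {"linear": [-1.9, 0, 0], "spin": 0}, {"linear": [-1.9, 0, 0], "spin": 0}, {"linear": [0, 0, 0], "spin": 0}, {"linear": [0, 0, 0.3], "spin": 0}, {"linear": [0, 0, 0.1], "spin": 0}, {"linear": [0, 0, 0.1], "spin": 0}, {"linear": [0, 0, 0], "spin": 0}, {"linear": [0, 0, 0], "spin": 0}]'

```text
time: 13.95
tool_pos: [0.522, -0.1518, 0.0656]
ee_rot: [3.141, 0.001, 1.287]
wrist_force: [-1.1, -2.9, 3.2]
width: 0.0005
```

Request:
play_rows --rows '[{"linear": [0, 0, 0.05], "spin": 0}, {"linear": [0, 0, 0.05], "spin": 0}, {"linear": [0, 0, 0], "spin": 0}, {"linear": [0, 0, 0], "spin": 0}]'

```text
time: 14.28
tool_pos: [0.522, -0.1518, 0.0644]
ee_rot: [3.141, 0.0, 1.287]
wrist_force: [-0.4, -3.3, 5.5]
width: 0.0005
```

c touches higher than b and yields softly. Tapping d from higher up.

Request:
play_rows --rows '[{"linear": [0, 0, -0.9], "spin": 0}, {"linear": [-1.9, 0, 0], "spin": 0}, {"linear": [-1.9, 0, 0], "spin": 0}, {"linear": [0, 0, 0], "spin": 0}, {"linear": [0, 0, 0.3], "spin": 0}, {"linear": [0, 0, 0.1], "spin": 0}, {"linear": [0, 0, 0], "spin": 0}, {"linear": [0, 0, 0], "spin": 0}]'

```text
time: 14.95
tool_pos: [0.5109, -0.187, 0.0685]
ee_rot: [-3.14, -0.001, 1.288]
wrist_force: [-0.4, -0.3, -0.0]
width: 0.0007
```

Request:
play_rows --rows '[{"linear": [0, 0, 0.05], "spin": 0}, {"linear": [0, 0, 0.05], "spin": 0}, {"linear": [0, 0, 0], "spin": 0}, {"linear": [0, 0, 0], "spin": 0}]'

```text
time: 15.28
tool_pos: [0.5111, -0.188, 0.0681]
ee_rot: [-3.142, -0.0, 1.287]
wrist_force: [0.3, 0.0, 0.2]
width: 0.0001
```

Request:
play_rows --rows '[{"linear": [0, 0, 0.05], "spin": 0}, {"linear": [0, 0, 0.05], "spin": 0}, {"linear": [0, 0, 0], "spin": 0}, {"linear": [0, 0, 0], "spin": 0}]'

```text
time: 15.62
tool_pos: [0.5111, -0.1882, 0.0671]
ee_rot: [3.141, -0.0, 1.287]
wrist_force: [0.2, 0.9, 0.5]
width: 0.0005
```

Request:
play_rows --rows '[{"linear": [0, 0, 0.05], "spin": 0}, {"linear": [0, 0, 0.05], "spin": 0}, {"linear": [0, 0, 0], "spin": 0}, {"linear": [0, 0, 0], "spin": 0}]'

```text
time: 15.95
tool_pos: [0.5111, -0.1882, 0.0664]
ee_rot: [3.141, -0.0, 1.287]
wrist_force: [-1.4, 1.1, 2.0]
width: 0.0003
```

Request:
play_rows --rows '[{"linear": [0, 0, 0.05], "spin": 0}, {"linear": [0, 0, 0.05], "spin": 0}, {"linear": [0, 0, 0], "spin": 0}, {"linear": [0, 0, 0], "spin": 0}]'

```text
time: 16.28
tool_pos: [0.5112, -0.1882, 0.0653]
ee_rot: [3.141, -0.0, 1.287]
wrist_force: [-0.4, 0.3, 3.6]
width: 0.0005
```

d is up too, with contact at 0.067 and a soft response. One tap on a to confirm.

Request:
play_rows --rows '[{"linear": [0, 0, -1.2], "spin": 0}, {"linear": [3.8, 0, 0], "spin": 0}, {"linear": [3.8, 0, 0], "spin": 0}, {"linear": [3.8, 0, 0], "spin": 0}, {"linear": [0, 0, 0], "spin": 0}, {"linear": [0, 0, 0.6], "spin": 0}, {"linear": [0, 0, 0.2], "spin": 0}, {"linear": [0, 0, 0.1], "spin": 0}, {"linear": [0, 0, 0.1], "spin": 0}, {"linear": [0, 0, 0], "spin": 0}, {"linear": [0, 0, 0], "spin": 0}]'

```text
time: 17.2
tool_pos: [0.5428, -0.0798, 0.0671]
ee_rot: [3.141, 0.0, 1.285]
wrist_force: [-0.4, -0.1, 0.0]
width: 0.0003
```

Request:
play_rows --rows '[{"linear": [0, 0, 0.05], "spin": 0}, {"linear": [0, 0, 0.05], "spin": 0}, {"linear": [0, 0, 0], "spin": 0}, {"linear": [0, 0, 0], "spin": 0}]'

```text
time: 17.53
tool_pos: [0.5432, -0.0794, 0.0665]
ee_rot: [3.141, 0.001, 1.286]
wrist_force: [-0.3, -0.3, 2.2]
width: 0.0005
```

a touches at 0.067 like d, while b only touches at about 0.0637. So b is the latched key, and I'll press it.

Request:
play_rows --rows '[{"linear": [0, 0, -0.8], "spin": 0}, {"linear": [-1.9, 0, 0], "spin": 0}, {"linear": [-1.9, 0, 0], "spin": 0}, {"linear": [0, 0, 0], "spin": 0}, {"linear": [0, 0, 0.5], "spin": 0}, {"linear": [0, 0, 0.2], "spin": 0}, {"linear": [0, 0, 0.1], "spin": 0}, {"linear": [0, 0, 0.05], "spin": 0}, {"linear": [0, 0, 0.05], "spin": 0}, {"linear": [0, 0, 0], "spin": 0}, {"linear": [0, 0, 0], "spin": 0}]'

```text
time: 18.45
tool_pos: [0.5325, -0.1149, 0.0651]
ee_rot: [3.141, -0.0, 1.287]
wrist_force: [0.1, 0.5, -0.2]
width: 0.0007
```

Request:
play_rows --rows '[{"linear": [0, 0, 0.05], "spin": 0}, {"linear": [0, 0, 0.05], "spin": 0}, {"linear": [0, 0, 0], "spin": 0}, {"linear": [0, 0, 0], "spin": 0}]'

```text
time: 18.78
tool_pos: [0.5323, -0.1152, 0.064]
ee_rot: [-3.142, -0.0, 1.287]
wrist_force: [-1.0, -0.3, 0.7]
width: 0.0005
```

Confirmed: there is no force at 0.064, where an up key would give more than 4 N. Pressing slowly.

Request:
play_rows --rows '[{"linear": [0, 0, 0.05], "spin": 0}, {"linear": [0, 0, 0.05], "spin": 0}, {"linear": [0, 0, 0.05], "spin": 0}, {"linear": [0, 0, 0.05], "spin": 0}, {"linear": [0, 0, 0.05], "spin": 0}, {"linear": [0, 0, 0.05], "spin": 0}, {"linear": [0, 0, 0.05], "spin": 0}, {"linear": [0, 0, 0.05], "spin": 0}, {"linear": [0, 0, 0.05], "spin": 0}, {"linear": [0, 0, 0], "spin": 0}, {"linear": [0, 0, 0], "spin": 0}]'

```text
time: 19.7
tool_pos: [0.5325, -0.1153, 0.0612]
ee_rot: [3.141, 0.0, 1.287]
wrist_force: [-2.5, 1.0, 7.3]
width: 0.0005
```

Request:
play_rows --rows '[{"linear": [0, 0, 0.05], "spin": 0}, {"linear": [0, 0, 0.05], "spin": 0}, {"linear": [0, 0, 0], "spin": 0}, {"linear": [0, 0, 0], "spin": 0}]'

```text
time: 20.03
tool_pos: [0.5325, -0.1153, 0.0603]
ee_rot: [3.141, 0.0, 1.287]
wrist_force: [-2.5, 1.3, 7.7]
width: 0.0003
```

Request:
play_rows --rows '[{"linear": [0, 0, 0.05], "spin": 0}, {"linear": [0, 0, 0.05], "spin": 0}, {"linear": [0, 0, 0.05], "spin": 0}, {"linear": [0, 0, 0], "spin": 0}, {"linear": [0, 0, 0], "spin": 0}]'

```text
time: 20.45
tool_pos: [0.5325, -0.1153, 0.0596]
ee_rot: [3.14, 0.0, 1.287]
wrist_force: [-4.4, 1.1, 10.6]
width: 0.0007
```

Request:
play_rows --rows '[{"linear": [0, 0, 0.05], "spin": 0}, {"linear": [0, 0, 0.05], "spin": 0}, {"linear": [0, 0, 0], "spin": 0}, {"linear": [0, 0, 0], "spin": 0}]'

```text
time: 20.78
tool_pos: [0.5325, -0.1153, 0.0596]
ee_rot: [3.14, 0.0, 1.287]
wrist_force: [-5.7, 2.1, 14.5]
width: 0.0007
```

It's hard against the stop at 14.5 N, with z no longer moving. Releasing, then tapping b lightly to check.

Request:
play_rows --rows '[{"linear": [0, 0, 0], "spin": 0}, {"linear": [0, 0, -0.3], "spin": 0}, {"linear": [0, 0, -0.4], "spin": 0}, {"linear": [0, 0, -0.7], "spin": 0}, {"linear": [0, 0, 0], "spin": 0}, {"linear": [0, 0, 0], "spin": 0}, {"linear": [0, 0, 0.3], "spin": 0}, {"linear": [0, 0, 0.1], "spin": 0}, {"linear": [0, 0, 0.1], "spin": 0}, {"linear": [0, 0, 0.05], "spin": 0}, {"linear": [0, 0, 0], "spin": 0}, {"linear": [0, 0, 0], "spin": 0}]'

```text
time: 21.78
tool_pos: [0.5325, -0.1152, 0.0651]
ee_rot: [3.141, -0.0, 1.287]
wrist_force: [-1.1, 0.3, 5.2]
width: 0.0006
```

b now resists at 0.0651 (5.2 N, against none before), so it is up. I'll lift clear and back off, then look.

Request:
play_rows --rows '[{"linear": [0, 0, -0.7], "spin": 0}, {"linear": [0, 0, -3], "spin": 0}, {"linear": [0, 0, -4], "spin": 0}, {"linear": [0, 0, -4], "spin": 0}, {"linear": [0, -4, -2], "spin": 0}, {"linear": [0, -4, 0], "spin": 0}, {"linear": [0, -4, 0], "spin": 0}, {"linear": [0, -4, 0], "spin": 0}, {"linear": [0, 0, 0], "spin": 0}, {"linear": [0, 0, 0], "spin": 0}, {"linear": [0, 0, 0], "spin": 0}]'

```text
time: 22.7
tool_pos: [0.3818, -0.0713, 0.2004]
ee_rot: [3.14, -0.0, 1.287]
wrist_force: [0.7, -0.2, -0.0]
width: 0.0006
```

Run:
```python
from bench import robot, eyes
import cv2,numpy as np
o=robot.get_obs();print({k:np.round(o[k],4).tolist() for k in ["time","tool_pos","wrist_force"]})
a=eyes.snapshot("side")["frame"][165:365,270:470]
b=cv2.imread("pics/side0.png")[165:365,270:470]
cv2.imwrite("pics/f.png",cv2.resize(np.hstack([a[:,:,::-1],b]),None,fx=2,fy=3,interpolation=2))
```

```text
{'time': 22.7, 'tool_pos': [0.3818, -0.0713, 0.2004], 'wrist_force': [0.7389, -0.1507, -0.0397]}
```

View pics/f.png

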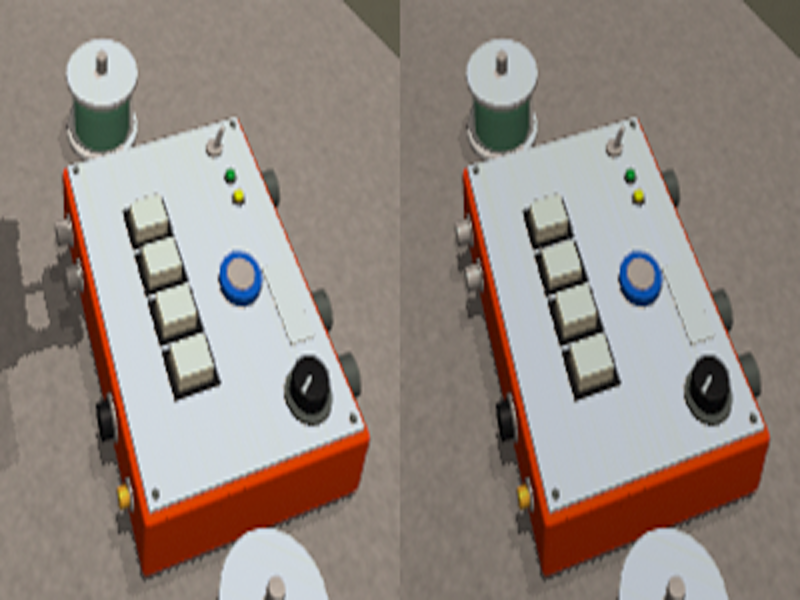

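Left is now and right is the start. Key b at (162,262) stands higher than before, level with its neighbours. The jars and disc (240,277) have not moved, and the hand is clear. Handing in.

```bash
python3 -c "
from bench import robot
print(robot.close_job())"
```

```text
the job is handed in; nothing more can be done
None
```

The latched key was at place b. I pressed it to its stop with 14.5 N, it came back up, and I handed the job in at about 23 s. No verdict was reported.

- **Finding it:** Keys a and d first touched at a TCP height of about 67 mm and gave way softly, and c also resisted early. b gave nothing until about 63.7 mm, roughly 3.5 mm lower and firm.
- **Pressing it:** b stopped moving at 59.6 mm under 14.5 N.
- **Checking it:** A light tap on b afterwards met 5.2 N at 65.1 mm, where there had been none before. The last side picture shows four level keys, with the green jar, the disc and the visible part of the brown jar unmoved. The hand is clear and the wrist force is near zero.

**What disagreed:**
- **Fingertips:** With the gripper shut, they reached about 24 mm less far than the stated 14 mm ahead of the TCP, so my first taps on a and b touched nothing.
- **Side camera:** It placed the keys up to 10 mm off in y from the other two cameras; I went by the wrist camera.
- **Tap on c:** It reached 5.5 N, more than the light tap I intended. By the stated force figures that is about 4 to 5 mm, below the 6 mm latch point. I did not tap c again; it looks up in the last picture.

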